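# Shut the draught lid and tare the balance

## Robot

A 6-joint arm with a two-finger parallel gripper is mounted at the origin on a cart in front of the work surface, level with it; the furniture and walls round the work are solid. World frame = base frame: x ahead of the robot, y to its left, z up, the work surface at z = 0. Lengths are in m, angles in rad, forces in N, time in s.
With the tool pointing down it reaches from about 0.3 to 0.875 m from the base axis. Payload 6.4 kg.
Tool frame: the origin (TCP) lies midway between the tips of the shut fingers; the grasp point (between the pads) lies 19 mm behind it (ctrl.tcp_to_grasp is the distance from the TCP to the grasp point, in m); z points along the fingers, y is the direction in which the jaws open and shut (so a half turn about z gives the same grasp; the last joint's range is limited). The gripper opens to 85 mm and grips with 20 to 120 N. Pads are 22 mm wide; open, the fingers measure 114 mm over their backs; the gripper's body (76 mm by 85 mm) begins 54 mm behind the grasp point. The pads swing forward as they close: fully open they stand 13 mm farther back than shut.
Start: joints at [-1.478, 0.181, 1.607, -0, 1.354, -0.206], TCP at [0.169, -0.55, 0.231] pointing down, gripper open.
Joint ranges: [-2.99, 2.99], [-0.89, 2.07], [0.3, 2.58], [-1.14, 4.28], [0, 2.63], [-3.12, 3.12]. Speed limits (rad/s): [2.57, 2.57, 3.01, 3.14, 3.14, 3.14].

## Interface

Orientations are given as a unit quaternion [w, x, y, z].
In Python, from bench import monitor, imaging, order, spotter, ctrl gives the robot as it stands.
- The arm moves only by the shell command python3 -m pendant 'ROWS'. ROWS is JSON, a list that holds one entry, the list of rows, each a list of 5 numbers: the shift along the world's x, y, z in mm, then the turn about the world's z in degrees, then the finger opening in mm, from 0 to 85.4. A call has 1 to 8 rows; each row shifts and turns the commanded pose from where the row before left it; what a row does not reach is not made up. A row lasts 1/8 s, in which the tool goes at most 62.5 mm and 10.7 degrees, less where a joint would pass 70% of its speed; a pose out of reach is approached as far as the arm can. A call with a gripper value outside its range is refused whole. The fingers move at their own pace and stop on an object; the grip force is fixed at half the most. Time passes only in rows, so rows that do not move let the fingers close. It gives the time, the measured TCP pose, the force and the opening at its end, in the units of the state.
- monitor.get_obs(): the state, without advancing time (a new reading comes with each control period).
- imaging.camera(name): name is "side" or "top" or "wrist"; returns a dict with "img" (480x640x3 uint8, red, green, blue), "vfov" (degrees; the focal length in pixels is half the picture's height over the tangent of half this angle, whatever the lens; pixels are square), "cx", "cy" (the principal point, pixels), "origin" and "orientation" of the camera in the world. Camera axes: x right, y down, z forward; pixel columns grow to the right and rows downward; lengths in m; the calibration is good to about 2 mm. The wrist camera is an equidistant fisheye: a pixel r from the principal point sees the ray r / f radians off the axis. A picture is of the moment at which its call begins. There is no depth.
- order.hand_in(): hands the job in, once; it reports no verdict.
Trained networks look in the newest picture that a camera, given by its name, has taken for a name from the list of things; names that differ only in an ending like _2 or _b are one class to them, and where a whole thing is asked for, a point or a joint stands for the part that bears it (a point fixed in the world has none). Each returns a list of dicts, best first, with "confidence" (0 to 1); they miss things now and then, are a little off and sometimes report something else, mostly with a low value. They report only what shows in the picture. A call takes as long as a camera call. They do not tell look-alikes from the thing itself.
- spotter.recognise(camera, thing): "at" ([x, y, z] in m, in the coordinates of the camera as it stood for that picture, good to about 4 mm: the middle of the surface that is visible of it).
- spotter.tip_of(camera, thing): "at" ([x, y, z] in m, in the coordinates of the camera as it stood for that picture, good to about 4 mm: a listed point, or the origin of a listed thing).
The state is a dict: "time_s": time; "q": joint angles; "dq": joint speeds; "joint_efforts": joint torques, N m; "eef_pos": TCP position; "eef_rot": TCP orientation; "wrist_force": force on the tool from outside, world axes, zero at the start; "torque": the same for the moment, N m; "opening": opening from 0.0 (shut) to 1.0 (fully open).
Only numpy, scipy, OpenCV 4.12 (cv2) and the standard library are available. Lean on these libraries where they do the work, as an engineer would, in place of code of your own. Each camera call takes 0.05 s, during which the arm holds its last target. There are 200 camera calls.

## Task

The empty weighing cup stands in the balance, ready for pigment. With closed fingertips, gripping nothing, push the balance's glass lid fully shut by the catch on its front edge, and only then press the tare key (the long bar key in the middle of the row) lightly right down, let it spring back and withdraw. Do not press any other key, do not upset the cup, and leave the balance and the things around it where they stand.

Things in the scene. Friction and masses are not known exactly. Their poses are not given: they have to be found in the camera images.
- balance: Precision balance, loose, 3.5 kg, 290 mm deep (x) by 200 mm wide (y); origin: centre of its underside, x from its front (keys, towards the robot) to its back, y left, z up. Key panel in front, 41 mm above the bench; then a glass draught chamber, rim 106 mm high (side rails 112 mm), x = -75 to 59 mm; then the rear housing, 104 mm high. A sideways shove of over 20 N may slide it on the bench.
- lid (a joint): How far the chamber's glass lid stands open (m): 0 = fully shut, against its stop; 0.085 = slid fully back over the rear housing. The lid is a flat panel, 134 x 178 mm, upper face 111 mm above the bench, sliding level along the balance's x. It cannot be lifted off, slides at about 2 N and stays where it is left.
- lid_catch (a point): Middle of the upright back face of the lid's thumb catch: a grey wedge across the lid near its front edge, 80 mm wide (y), 22 mm deep, 18 mm above the lid's upper face, sloping down to the front. The point is 9 mm above that face (120 mm above the bench), moves with the lid, axes as the balance's. Tips set just behind it and moved to the balance's front (-x) push the lid shut.
- tare_key (a joint): Travel of the tare key (m): 0 = up, 0.005 = fully down. It springs back by itself; it starts to move at about 1.2 N, reaches 3 mm at 3 N and bottoms at about 4.2 N.
- tare_key_top (a point): Centre of the top of the tare key: the long bar key in the middle of the key row, 44 mm wide (y), 20 mm deep (x), 9 mm above the key panel, 50 mm above the bench when up; pressed straight down. It is 47 mm in front of the chamber. Axes as the balance's.
- power_key (a joint): Travel of the round key, 18 mm across, 62 mm to the left of the tare key's centre (m): 0 = up, 0.005 = down. Not to be pressed.
- unit_key (a joint): Travel of the 16 mm square key 53 mm to the right of the tare key's centre (m): 0 = up, 0.005 = down. Not to be pressed.
- mode_key (a joint): Travel of the 16 mm square key 81 mm to the right of the tare key's centre (m): 0 = up, 0.005 = down. Not to be pressed.
- cup: Small empty aluminium weighing cup, 46 mm across the rim and 32 mm high, standing loose on the pan in the chamber. Origin: centre of its underside, z up.
- pan (a point): Centre of the upper face of the balance's round steel pan, 84 mm across, in the chamber, 48 mm above the bench.
- ochre_jar: Jar of ochre pigment with black screw lid, 53 x 53 x 62 mm, beside the balance's left side. Origin: centre of its underside. A bystander: leave it alone.
- chalk_jar: Smaller jar of white pigment with black screw lid, 44 x 44 x 60 mm, beside the balance's left side. Origin: centre of its underside. A bystander: leave it alone.
- umber_jar: Jar of brown pigment with black screw lid, 48 x 48 x 66 mm, beside the balance's right side. Origin: centre of its underside. A bystander: leave it alone.
- stone_a: Rough stone sample, 40 x 55 x 22 mm, beside the balance's right side. Origin: centre of its underside. A bystander: leave it alone.
- stone_b: Rough stone sample, 37 x 51 x 22 mm, lying away to the left. Origin: centre of its underside. A bystander: leave it alone.
- brush: Thin artist's brush lying away to the right, 14 x 196 x 10 mm, long along its y. Origin: centre of its underside. A bystander: leave it alone.
- pencil: Flat carpenter's pencil lying away to the left, 12 x 168 x 10 mm, long along its y. Origin: centre of its underside. A bystander: leave it alone.
Things that resemble listed ones, but are neither listed nor needed, are in the scene too. Leave any blue, green or yellow look-alike of the cup alone.

How it is judged:
By the outcome, as a careful person would: the job done as asked, in the order asked, and still so for the second after the job is handed in, with the robot touching nothing.
It also fails if it takes over 40 s, if anything falls off the work surface, if the arm or the gripper's body presses on something with over 40 N, if the wrist force passes 120 N, or if a joint passes its speed limit or range.

## Working session

There is one attempt and no reset: what is moved stays moved. The work goes in short steps, Python scripts to look and compute and a shell command to move; the robot and the scene stay as the last step left them, time stands still between calls to the robot, and variables do not carry over. Pictures are saved under pics/ and viewed, about 8 in all and at most 12, crops included, and the job is handed in when it is done.

```bash
mkdir -p pics; cat > h.py <<'E'
from bench import monitor, imaging, order, spotter, ctrl
import numpy as np, cv2
from scipy.spatial.transform import Rotation as R
def rot(q): return R.from_quat([q[1],q[2],q[3],q[0]])
def shot(n,f=None):
    c=imaging.camera(n)
    if f: cv2.imwrite('pics/'+f,c['img'][:,:,::-1])
    return c
def find(c,n,t,fn='tip_of',k=2):
    o=[]
    for d in getattr(spotter,fn)(n,t)[:k]:
        p=rot(c['orientation']).apply(d['at'])+np.array(c['origin'])
        o.append((p.round(4).tolist(),round(d['confidence'],2)))
    return o
E
python3 - <<'E'
from h import *
for n in ['top','side']:
    c=shot(n,n+'1.png'); print(n,c['origin'],c['vfov'])
    for t in ['balance','lid_catch','tare_key_top','pan','cup','power_key','mode_key']:
        fn='recognise' if t in('power_key','mode_key') else 'tip_of'
        print(t,find(c,n,t,fn))
o=monitor.get_obs();print(o['time_s'],o['eef_pos'],o['eef_rot'],o['opening'],o['wrist_force'])
a=cv2.imread('pics/top1.png');b=cv2.imread('pics/side1.png')
E
```

```text
top [0.4579053  0.03577985 1.29654378] 51.786378787982834
balance [([0.588, -0.0303, 0.0027], 0.58)]
lid_catch [([0.5865, -0.0338, 0.1227], 0.83)]
tare_key_top [([0.4631, -0.0371, 0.0502], 0.65)]
pan [([0.5808, -0.0314, 0.049], 0.75), ([0.4132, 0.3437, -0.0004], 0.5)]
cup [([0.3989, -0.1817, 0.0018], 0.79), ([0.3692, -0.0566, 0.0018], 0.7)]
power_key [([0.4589, 0.029, 0.0503], 0.43)]
mode_key [([0.4653, -0.1143, 0.0521], 0.6)]
side [0.19995093 1.03399571 0.86601711] 45.754743724853164
balance [([0.5843, -0.0267, -0.0], 0.77)]
lid_catch [([0.5835, -0.0277, 0.123], 0.91)]
tare_key_top [([0.4607, -0.0312, 0.046], 0.68), ([0.5873, -0.0286, -0.0042], 0.55)]
pan [([0.5816, -0.0275, 0.0535], 0.68), ([0.4625, -0.0307, 0.0503], 0.49)]
cup [([0.3701, -0.0588, 0.0014], 0.8), ([0.3939, -0.1772, -0.0019], 0.76)]
power_key [([0.46, 0.0363, 0.0509], 0.39), ([0.5803, 0.0249, 0.0838], 0.35)]
mode_key []
0.8 [ 0.16927541 -0.54953532  0.23132363] [1.33482579e-05 9.88861575e-01 1.48838116e-01 4.34097054e-06] 1.0015037677949477 [-0.08552387  0.48529059  0.20512928]
```

View pics/top1.png

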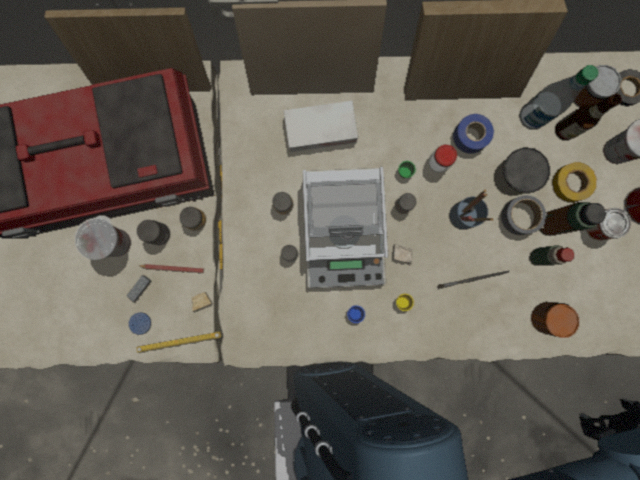

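View pics/side1.png

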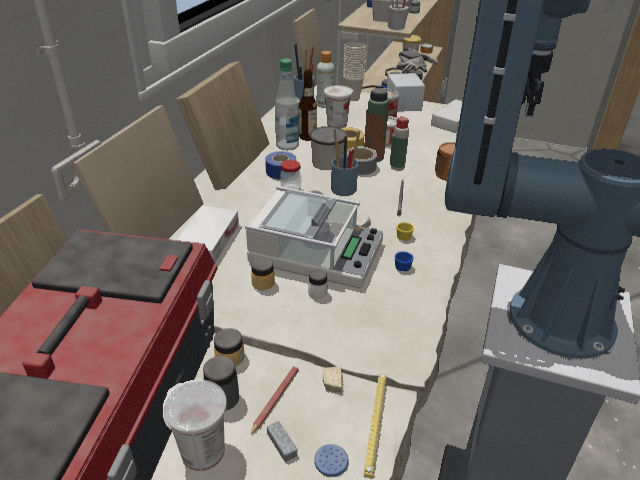

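The top view shows the balance at px (304–383, 170–288), with its catch at (345, 232) and the tare bar at (346, 278). The keys face the robot and the jars are on either side. The networks agree with this: catch at about (0.585, -0.031), tare key at about (0.462, -0.034), and yaw of about 1–2°. I'll move above the catch with the fingers shut.

```bash
python3 -m pendant '[[[20,30,20,0,0],[36,46,0,-2,0],[36,46,0,-3,0],[36,46,0,-3,0],[36,46,0,-3,0],[36,46,0,-2,0],[36,46,0,-2,0],[36,46,0,0,0]]]' | cut -c1-600; python3 -m pendant '[[[36,46,0,0,0],[36,46,0,0,0],[36,46,0,0,0],[20,30,0,0,0],[0,0,0,0,0]]]' | cut -c1-600
python3 - <<'E'
from h import *
n='wrist'
c=shot(n,'w1.png'); print(c['origin'])
for t in ['balance','lid_catch','tare_key_top','pan','cup','power_key','unit_key','mode_key']:
    print(t,find(c,n,t,'recognise' if t.endswith('key') else 'tip_of'))
E
```

```text
time_s: 1.8
eef_pos: [0.4423, -0.196, 0.2517]
eef_rot: [0.0, 1.0, 0.018, 0.0]
wrist_force: [1.0, -0.5, -0.5]
opening: 0.002
time_s: 2.42
eef_pos: [0.5701, -0.0273, 0.251]
eef_rot: [-0.0, 1.0, 0.02, -0.0]
wrist_force: [-0.1, -0.4, -0.1]
opening: 0.002
[ 0.64078571 -0.0242496   0.39442841]
balance [([0.5887, -0.0348, 0.0023], 0.91), ([0.5243, -0.1869, 0.001], 0.25)]
lid_catch [([0.5882, -0.0344, 0.1175], 0.84)]
tare_key_top [([0.4193, 0.3422, 0.0029], 0.54)]
pan []
cup [([0.3945, -0.1825, -0.0022], 0.93), ([0.7387, -0.1989, -0.001], 0.88)]
power_key [([0.4657, 0.0295, 0.0501], 0.8)]
unit_key [([0.4681, -0.0862, 0.0501], 0.5)]
mode_key [([0.4677, -0.1116, 0.046], 0.52)]
```

View pics/w1.png

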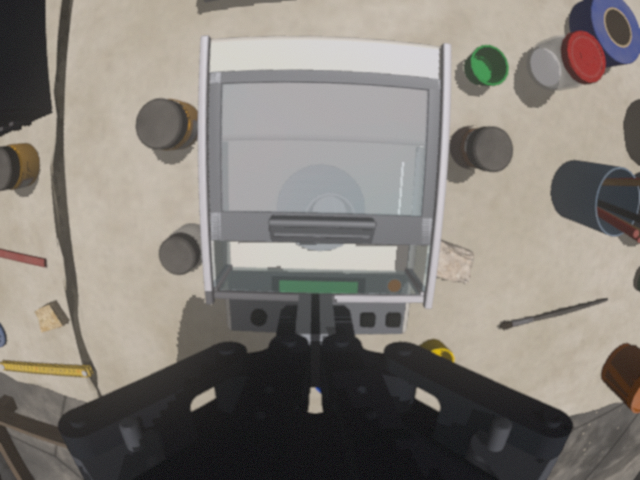

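The wrist view shows the lid catch at px (271–375, 217–242), with its back edge at row ~217. The side rails run at columns 205→209 and 446→431. Next I'll unproject these for yaw and the back-face position.

```bash
cat >> h.py <<'E'
def unproj(c,u,v,z):
    f=240/np.tan(np.radians(c['vfov']/2)); d=np.array([u-c['cx'],v-c['cy']]); r=np.hypot(*d); th=r/f
    k=rot(c['orientation']).apply(np.r_[d/max(r,1e-9)*np.sin(th),np.cos(th)]); o=np.array(c['origin'])
    return (o+k*(z-o[2])/k[2]).round(4)
E
python3 - <<'E'
from h import *
c=shot('wrist')
for l,u,v,z in [('railL',205,38,.112),('railL',209,300,.112),('railR',446,45,.112),('railR',431,303,.112),('catchL',271,218,.129),('catchR',375,218,.129),('lidfrontL',208,241,.111),('lidfrontR',435,243,.111),('power',258,316,.05),('mode',393,320,.05),('frontrimL',216,297,.106),('frontrimR',424,301,.106)]:
    print(l,unproj(c,u,v,z))
i=c['img'][180:350,190:460,::-1]; cv2.imwrite('pics/w1c.png',cv2.resize(i,None,fx=2.9,fy=2.9,interpolation=cv2.INTER_CUBIC))
E
```

```text
railL [0.7238 0.0607 0.112 ]
railL [0.5082 0.0587 0.112 ]
railR [ 0.7265 -0.127   0.112 ]
railR [ 0.5118 -0.1323  0.112 ]
catchL [0.5844 0.0028 0.129 ]
catchR [ 0.5872 -0.0735  0.129 ]
lidfrontL [0.5603 0.0568 0.111 ]
lidfrontR [ 0.5652 -0.1287  0.111 ]
power [0.464  0.0257 0.05  ]
mode [ 0.4637 -0.1159  0.05  ]
frontrimL [0.5087 0.0539 0.106 ]
frontrimR [ 0.511  -0.1276  0.106 ]
```

View pics/w1c.png

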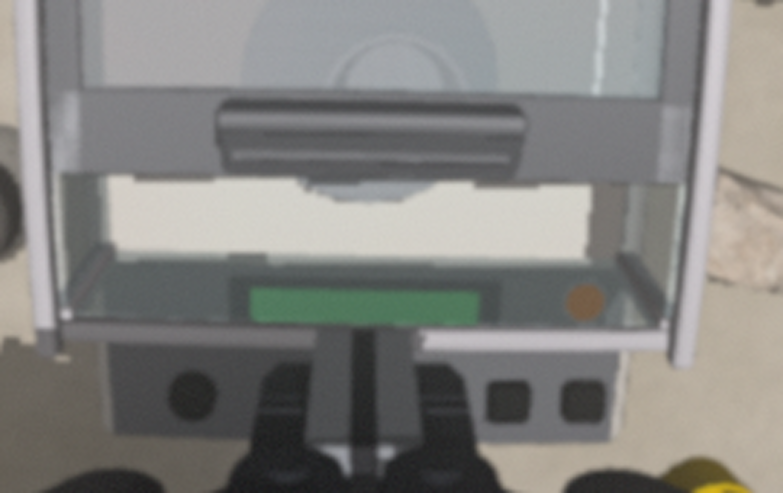

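```bash
python3 -m pendant '[[[45,-6,0,-1.3,0],[0,0,-50,0,0],[0,0,-50,0,0],[0,0,-24,0,0],[0,0,-8,0,0],[0,0,0,0,0]]]'
python3 - <<'E'
from h import *
c=shot('wrist'); s=shot('side')
print(find(c,'wrist','lid_catch'),find(s,'side','lid_catch'))
i=s['img'][160:300,220:400,::-1]; a=cv2.resize(i,(720,560),interpolation=cv2.INTER_CUBIC)
cv2.imwrite('pics/s2.png',a)
E
```

```text
time_s: 3.68
eef_pos: [0.6145, -0.0357, 0.1197]
eef_rot: [0.0, 1.0, 0.007, 0.0]
wrist_force: [0.7, -0.1, 0.3]
opening: -0.002
[] [([0.5214, -0.1859, 0.0003], 0.75), ([0.5882, -0.0299, 0.1223], 0.65)]
```

View pics/s2.png

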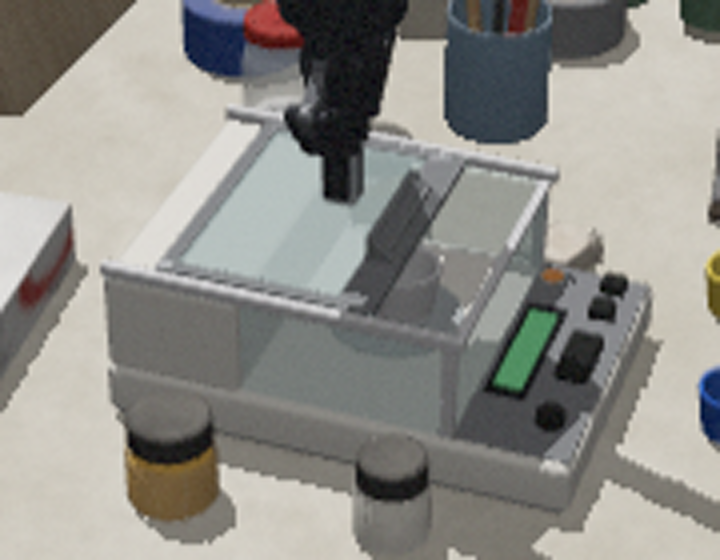

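The tips hang just behind the catch at crop px (343, 195), and the catch is at (395, 215). They're clear of the lid, so I'll push.

```bash
python3 -m pendant '[[[-6,0,-2,0,0],[-8,0,0,0,0],[-8,0,0,0,0],[-8,0,0,0,0],[-8,0,0,0,0],[-8,-1,0,0,0],[-8,0,0,0,0],[0,0,0,0,0]]]'
```

```text
time_s: 4.88
eef_pos: [0.5594, -0.0365, 0.1173]
eef_rot: [0.0, 1.0, 0.007, -0.0]
wrist_force: [0.8, 0.6, -0.7]
opening: -0.002
```

```bash
python3 -m pendant '[[[-4,0,0,0,0],[-3,0,0,0,0],[-2,0,0,0,0],[0,0,0,0,0]]]'; python3 -m pendant '[[[-2,0,0,0,0],[0,0,0,0,0]]]';python3 -m pendant '[[[-1,0,0,0,0],[0,0,0,0,0]]]'
```

```text
time_s: 5.38
eef_pos: [0.5511, -0.0366, 0.1173]
eef_rot: [-0.0, 1.0, 0.007, -0.0]
wrist_force: [-0.2, -0.9, 0.8]
opening: 0.001
time_s: 5.62
eef_pos: [0.5491, -0.0365, 0.1172]
eef_rot: [-0.0, 1.0, 0.007, -0.0]
wrist_force: [0.4, -0.4, 0.4]
opening: -0.001
time_s: 5.88
eef_pos: [0.5482, -0.0365, 0.1173]
eef_rot: [0.0, 1.0, 0.007, -0.0]
wrist_force: [0.4, -0.8, -0.1]
opening: 0.003
```

```bash
python3 - <<'E'
from h import *
s=shot('side');print(find(s,'side','lid_catch'),find(s,'side','balance'))
i=s['img'][160:300,220:400,::-1]; cv2.imwrite('pics/s3.png',cv2.resize(i,(720,560),interpolation=cv2.INTER_CUBIC))
E
```

```text
[([0.5357, -0.0298, 0.1221], 0.8)] [([0.5863, -0.0289, -0.0025], 0.76)]
```

View pics/s3.png

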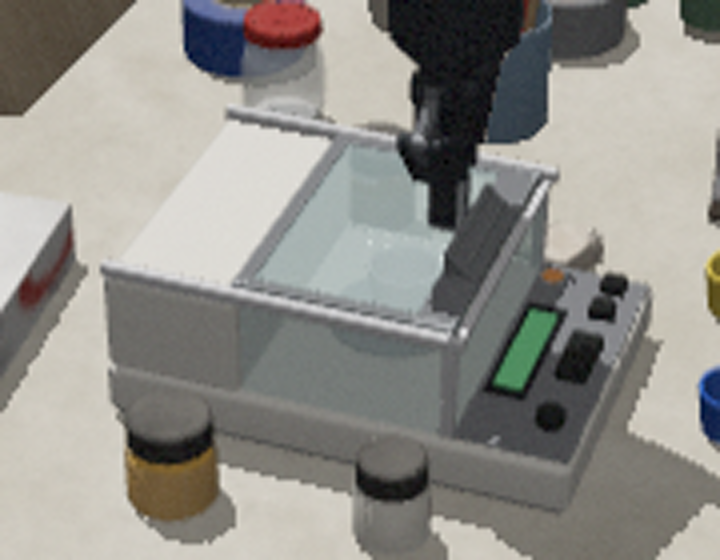

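The lid has followed the tips and its front is almost at the rim (crop px ~(500, 250)). The stop hasn't shown in the force reading yet, so I'll go on in small steps.

```bash
for k in 1 2; do python3 -m pendant '[[[-1,0,0,0,0],[0,0,0,0,0]]]' | sed -n '2p;4p'; done; python3 -m pendant '[[[-1,0,0,0,0],[0,0,0,0,0]]]' | sed -n '2p;4p'
```

```text
eef_pos: [0.5472, -0.0365, 0.1173]
wrist_force: [1.6, -0.8, -0.3]
eef_pos: [0.5462, -0.0366, 0.1173]
wrist_force: [1.5, -1.2, -0.1]
eef_pos: [0.5451, -0.0365, 0.1173]
wrist_force: [1.0, 0.0, -0.9]
```

```bash
python3 -m pendant '[[[-1,0,0,0,0],[0,0,0,0,0]]]' | sed -n '2p;4p'; python3 -m pendant '[[[-1,0,0,0,0],[0,0,0,0,0]]]' | sed -n '2p;4p'
python3 - <<'E'
from h import *
s=shot('side');print(find(s,'side','lid_catch'),find(s,'side','balance'))
s=shot('top');print(find(s,'top','lid_catch'),find(s,'top','balance'))
E
```

```text
eef_pos: [0.5447, -0.0366, 0.1173]
wrist_force: [4.6, -0.4, -3.0]
eef_pos: [0.5447, -0.0366, 0.1175]
wrist_force: [8.2, 0.4, -5.7]
[([0.5342, -0.031, 0.1214], 0.86), ([0.529, 0.1117, 0.0007], 0.29)] [([0.5863, -0.0294, 0.0004], 0.76)]
[([0.5345, -0.0365, 0.1213], 0.96)] []
```

The position stalls at x = 0.5447 while the force climbs to 8 N, so the lid is on its stop. I'll back off, rise and move over the tare key.

```bash
python3 -m pendant '[[[5,0,0,0,0],[0,0,50,0,0],[-30,1,30,0,0],[-57,1,0,0,0],[0,0,-50,0,0],[0,0,-40,0,0],[0,0,0,0,0]]]' | sed -n '2p;4p'
python3 - <<'E'
from h import *
for n in ['wrist','side','top']:
    c=shot(n)
    if n=='side': i=c['img'][160:300,220:400,::-1]; cv2.imwrite('pics/s4.png',cv2.resize(i,(720,560),interpolation=cv2.INTER_CUBIC))
    if n=='wrist': cv2.imwrite('pics/w4.png',c['img'][:,:,::-1])
    for t in ['tare_key_top','lid_catch','power_key','unit_key','mode_key']: print(n,t,find(c,n,t,'recognise' if t.endswith('key') else 'tip_of',1))
E
```

```text
eef_pos: [0.4581, -0.0335, 0.1048]
wrist_force: [-0.5, 0.6, 0.3]
wrist tare_key_top [([0.4612, -0.035, 0.0469], 0.96)]
wrist lid_catch [([0.5365, -0.0344, 0.1194], 0.71)]
wrist power_key [([0.4667, 0.0278, 0.0499], 0.62)]
wrist unit_key [([0.4638, -0.0868, 0.0475], 0.6)]
wrist mode_key [([0.4682, -0.1126, 0.0476], 0.98)]
side tare_key_top [([0.4638, -0.0305, 0.0476], 0.69)]
side lid_catch [([0.5347, -0.0319, 0.1216], 0.69)]
side power_key [([0.4612, 0.0387, 0.051], 0.62)]
side unit_key []
side mode_key [([0.576, -0.018, 0.1142], 0.34)]
top tare_key_top []
top lid_catch [([0.5323, -0.0346, 0.1161], 0.78)]
top power_key []
top unit_key []
top mode_key []
```

View pics/s4.png

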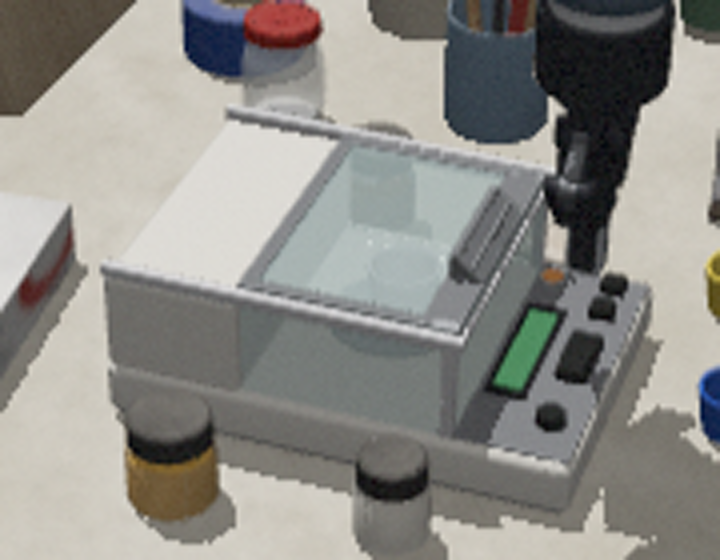

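View pics/w4.png

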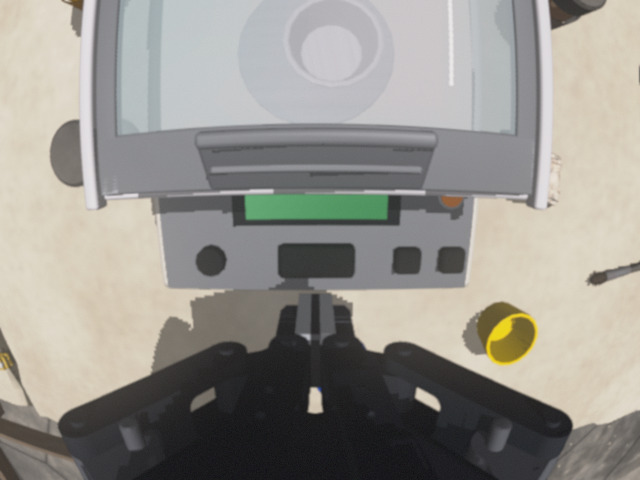

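The lid is flush with the front rim and the cup is upright at px (333, 50). The tare bar is at px (316, 260), about (0.462, -0.035), and the tip sits 3 mm in front of that. I'll correct x and descend with force watching.

```bash
python3 -m pendant '[[[3,-1,-25,0,0],[0,0,-20,0,0],[0,0,-5,0,0],[0,0,0,0,0]]]' | sed -n '2p;4p'
python3 -m pendant '[[[0,0,-2,0,0],[0,0,-1,0,0],[0,0,0,0,0]]]' | sed -n '1,2p;4p'
python3 -m pendant '[[[0,0,-1,0,0],[0,0,-1,0,0],[0,0,0,0,0]]]' | sed -n '2p;4p'
```

```text
eef_pos: [0.4642, -0.0355, 0.0573]
wrist_force: [0.1, -0.1, -0.0]
time_s: 10.22
eef_pos: [0.4645, -0.0356, 0.0546]
wrist_force: [0.7, -0.1, 0.4]
eef_pos: [0.4642, -0.0355, 0.0522]
wrist_force: [1.0, 0.8, 0.3]
```

```bash
python3 -m pendant '[[[-2,0,-1,0,0],[0,0,-1,0,0],[0,0,-1,0,0],[0,0,0,0,0]]]' | sed -n '2p;4p'
python3 -m pendant '[[[0,0,-1,0,0],[0,0,0,0,0]]]' | sed -n '2p;4p'
python3 -m pendant '[[[0,0,-1,0,0],[0,0,0,0,0]]]' | sed -n '2p;4p'
```

```text
eef_pos: [0.4621, -0.0355, 0.0492]
wrist_force: [-2.1, 0.6, 1.1]
eef_pos: [0.4622, -0.0355, 0.0483]
wrist_force: [-1.1, 0.8, 3.1]
eef_pos: [0.4623, -0.0355, 0.0473]
wrist_force: [-0.6, 0.8, 3.4]
```

```bash
python3 -m pendant '[[[0,0,-1,0,0],[0,0,0,0,0]]]' | sed -n '2p;4p'
python3 -m pendant '[[[0,0,-1,0,0],[0,0,0,0,0]]]' | sed -n '2p;4p'
```

```text
eef_pos: [0.4623, -0.0355, 0.0463]
wrist_force: [-2.0, 0.6, 3.3]
eef_pos: [0.4623, -0.0356, 0.0453]
wrist_force: [-1.3, 1.3, 4.0]
```

```bash
python3 -m pendant '[[[0,0,-1,0,0],[0,0,0,0,0]]]' | sed -n '2p;4p'
```

```text
eef_pos: [0.4624, -0.0356, 0.0449]
wrist_force: [-3.9, 1.1, 11.4]
```

The key has bottomed: z stalled at 0.0449 and the force jumped to 11 N. I'll release, withdraw and check.

```bash
python3 -m pendant '[[[0,0,3,0,0],[0,0,12,0,0],[-4,0,45,0,0],[-10,0,60,0,0],[-40,0,45,0,0],[-40,0,0,0,0],[0,0,0,0,0]]]'
python3 - <<'E'
from h import *
for n in ['wrist','side']:
    c=shot(n,n+'5.png')
    for t in ['tare_key_top','lid_catch','cup','balance']: print(n,t,find(c,n,t,'tip_of',3))
E
```

```text
time_s: 13.22
eef_pos: [0.367, -0.0354, 0.2101]
eef_rot: [0.001, 1.0, 0.007, 0.001]
wrist_force: [-0.0, 0.3, 0.4]
opening: -0.002
wrist tare_key_top [([0.4607, -0.0342, 0.0476], 0.57)]
wrist lid_catch [([0.4602, -0.0355, 0.0491], 0.74)]
wrist cup [([0.3954, -0.1787, -0.0002], 0.93), ([0.3701, -0.055, 0.004], 0.87)]
wrist balance []
side tare_key_top [([0.4647, -0.033, 0.0485], 0.43)]
side lid_catch [([0.5348, -0.0279, 0.1223], 0.73), ([0.5844, -0.0292, -0.0028], 0.17)]
side cup [([0.3724, -0.0588, 0.0009], 0.84), ([0.3927, -0.1767, -0.001], 0.83)]
side balance [([0.5847, -0.0313, -0.0029], 0.74), ([0.5226, -0.1877, -0.0], 0.64)]
```

View pics/wrist5.png

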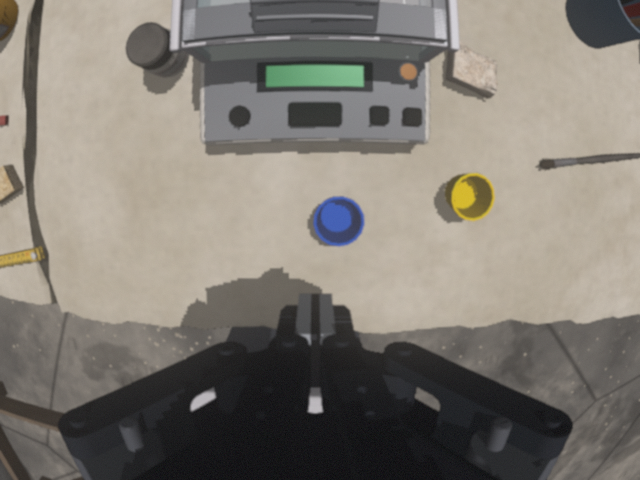

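The lid edge is at the rim (row ~42) and the keys are all up, with the tare bar at px (315, 115). The blue and yellow cups haven't moved, and the gripper is clear. I'll hand in.

```bash
python3 -c "
from h import *
print(order.hand_in())"
```

```text
the job is handed in; nothing more can be done
None
```

I pushed the balance's lid shut with closed fingertips, then pressed the tare key right down and let it spring back. I withdrew clear of everything and handed the job in at about 13 s.

- **Lid:** it moved about 52 mm, until the arm stalled against the stop at 8 N. Later pictures show its front edge flush with the rim and the catch steady at x ≈ 0.535.
- **Tare key:** it moved from about 1 N and bottomed about 5 mm down. The last 1 mm step raised the force to 11 N, well above the 4.2 N the key needs, so the very end of the press was firmer than ideal. The last picture shows all the keys up.
- **Surroundings:** the balance stayed within the roughly 4 mm measuring error. The blue and yellow cups are where they were. The weighing cup was upright after the lid closed, but it was out of the wrist picture's view at the end and I didn't look at the last side picture. I didn't measure the jars, stones, brush and pencil again, but the ones visible in the last picture looked undisturbed.
- **Disagreement:** in the last wrist picture the network labelled the tare key as the lid catch, a misdetection. The side camera still placed the catch at the shut position.

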